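Feel out the sound machine foot and fit it

ROBOT

A 6-joint arm with a two-finger parallel gripper is mounted at the origin on a cart in front of the work surface, level with it; the furniture and walls round the work are solid. World frame = base frame: x ahead of the robot, y to its left, z up, the work surface at z = 0. Lengths are in m, angles in rad, forces in N, time in s.
With the tool pointing down it reaches from about 0.375 to 0.9 m from the base axis. Payload 3.1 kg.
Tool frame: the origin (TCP) lies between the finger pads; the fingertips stand manip.finger_overhang ahead of it and the grasp point (between the pads) lies 5 mm behind it (manip.finger_overhang is the distance from the TCP to the fingertips, in m); z points along the fingers, y is the line along which they close (so a half turn about z gives the same grasp; the last joint's range is limited). The gripper opens to 85 mm and grips with 20 to 120 N. Pads are 22 mm wide; open, the fingers measure 114 mm over their backs; the gripper's body (76 mm by 85 mm) begins 54 mm behind the grasp point. The pads swing forward as they close: fully open they stand 13 mm farther back than shut.
Start: joints at [0.96, 0.527, 1.433, -0, 1.181, -0.178], TCP at [0.262, 0.567, 0.245] pointing down, gripper open.
Joint ranges: [-3.08, 3.08], [-0.75, 2.2], [0.22, 2.44], [-1.43, 4.57], [0, 2.65], [-2.85, 2.85]. Speed limits (rad/s): [2.79, 2.79, 3.14, 3.14, 3.14, 3.14].

INTERFACE

Orientations are given as a unit quaternion [x, y, z, w].
In Python, from station import manip gives the robot as it stands.
- The arm moves only by the tool drive_tool, never from a script. Its argument "plan" is a list of rows, each a list of 7 numbers: the shift along the tool's x, y, z in m, then the turn, a rotation vector about the tool's x, y, z in degrees, then the opening, from -1 (shut) to 1 (fully open). In form: [[x, y, z, wx, wy, wz, gripper], ...]. A call has 1 to 10 rows; each row shifts and turns the commanded pose from where the row before left it, along the tool's axes as they then stand; what a row does not reach is not made up. A row lasts 1/10 s, in which the tool goes at most 50 mm and 8.59 degrees, less where a joint would pass 70% of its speed; a pose out of reach is approached as far as the arm can. A call is refused whole if a number of a shift passes 0.05 or a number of a turn 8.59, either way. A call with a gripper value outside its range is refused whole. The fingers move at their own pace and stop on an object; "newtons" is the grip in N (left out, the last holds). Time passes only in rows, so rows that do not move let the fingers close. It gives the time, the measured TCP pose, the force, the opening and the grip force at its end, in the units of the state.
- manip.sense(): the state, without advancing time (a new reading comes with each control period).
- manip.snapshot(name): name is "scene" or "top" or "wrist"; returns a dict with "image" (384x512x3 uint8, red, green, blue), "z_map" (384x512 float32, m along the optical axis (not along the pixel's ray), 0 where there is no reading), "fov_y" (degrees; the focal length in pixels is half the picture's height over the tangent of half this angle, whatever the lens; pixels are square), "cx", "cy" (the principal point, pixels), "extrinsics" (4x4, takes a point from camera to world coordinates); the wrist camera has in their place "mount" (4x4, takes a point from camera to tool coordinates, whose origin is the TCP and whose axes are the flange's). Camera axes: x right, y up, looking along -z (the intrinsics and any distortion apply to the point x, -y, -z); pixel columns grow to the right and rows downward; lengths in m; the calibration is good to about 2 mm. The wrist camera is an equidistant fisheye: a pixel r from the principal point sees the ray r / f radians off the axis. A picture is of the moment at which its call begins: read the wrist's pose just before it.
- manip.sign_off(): hands the job in; it is judged then, once.
The state is a dict: "t": time; "q": joint angles; "qd": joint speeds; "tau": joint torques, N m; "tcp_pos": TCP position; "tool_rot": TCP orientation; "force": force on the tool from outside, world axes, zero at the start; "ft_torque": the same for the moment, N m; "finger_gap": opening from 0.0 (shut) to 1.0 (fully open); "gripper_force": force on a finger pad.
Only numpy, scipy, OpenCV 4.12 (cv2) and the standard library are available. Lean on these libraries where they do the work, as an engineer would, in place of code of your own. Each camera call takes 0.05 s, during which the arm holds its last target. There are 200 camera calls.

TASK

Three machine feet stand in a row on the wooden strip: one has gone soft, one has gone hard, one is sound, and only the feel tells. Press each rubber button straight down 6 mm with the fingertips, hold it a moment and let it up, from the foot nearest the robot to the farthest, never squashing a button to its stop. Then set the one of middling resistance upright and fully home in the round socket of the grey base plate without forcing it, press its button down 6 mm once more to prove it and let it up, and leave the other two in their recesses and all else on the bench where it is.

Things in the scene. Friction and masses are not known exactly. Their poses are not given: they have to be found in the camera images.
- foot_a: one of three machine feet that look exactly alike: upright steel cup 40 mm diameter, 34 mm high (lowest 3 mm chamfered), a dark rubber button 28 mm diameter standing 15 mm out of its top (49 mm in all), 140 g. Origin: centre of the underside, z up. Which foot stands in which recess, and which is soft, sound or hard, cannot be seen
- foot_b: one of three machine feet that look exactly alike: upright steel cup 40 mm diameter, 34 mm high (lowest 3 mm chamfered), a dark rubber button 28 mm diameter standing 15 mm out of its top (49 mm in all), 140 g. Origin: centre of the underside, z up. Which foot stands in which recess, and which is soft, sound or hard, cannot be seen
- foot_c: one of three machine feet that look exactly alike: upright steel cup 40 mm diameter, 34 mm high (lowest 3 mm chamfered), a dark rubber button 28 mm diameter standing 15 mm out of its top (49 mm in all), 140 g. Origin: centre of the underside, z up. Which foot stands in which recess, and which is soft, sound or hard, cannot be seen
- foot_a_crown (a point): centre of the flat top of the rubber button of foot_a, 49 mm above the cup's underside when free. The button slides straight down into the cup and springs back: it starts to give at about 2 N; 6 mm in it pushes back with about 3 N (gone soft), 6 N (sound) or 11 N (gone hard); its stop is at 12.5 mm
- foot_b_crown (a point): centre of the flat top of the rubber button of foot_b, 49 mm above the cup's underside when free. The button slides straight down into the cup and springs back: it starts to give at about 2 N; 6 mm in it pushes back with about 3 N (gone soft), 6 N (sound) or 11 N (gone hard); its stop is at 12.5 mm
- foot_c_crown (a point): centre of the flat top of the rubber button of foot_c, 49 mm above the cup's underside when free. The button slides straight down into the cup and springs back: it starts to give at about 2 N; 6 mm in it pushes back with about 3 N (gone soft), 6 N (sound) or 11 N (gone hard); its stop is at 12.5 mm
- strip: fixed dark wooden strip 215x66x12 mm, its long x axis pointing roughly away from the robot; round recesses 45 mm diameter, 3 mm deep at x = -70, 0, +70 mm; a foot stands in each, its underside 9 mm above the bench. Origin: centre of the underside
- base_plate: fixed grey machine base plate 86x86x14.5 mm with a small bolt head (2.7 mm high) at each corner and one round socket in its centre, 43.5 mm diameter (2 mm chamfer at the mouth), 8.5 mm deep, its floor 6 mm above the bench. Origin: centre of the underside, z up
- offcut: small pale wood offcut 45x75x18 mm lying behind the base plate; bystander; origin under its centre
- dog_tall: round wooden bench dog 39 mm diameter, 56 mm tall, behind the vice; bystander; origin under its centre
- dog_short: round wooden bench dog 41 mm diameter, 22 mm tall, near the robot; bystander; origin under its centre
- sanding_block: painted sanding block 46x103x42 mm, to the left of the strip; bystander; origin under its centre
- screw_tin: round open tin 67 mm diameter, 32 mm tall, to the left of the strip; bystander; origin under its centre
- pencil: pencil 177x12x8 mm near the front of the bench; bystander; origin under its centre
Things that resemble listed ones, but are neither listed nor needed, are in the scene too. What is shaped like the foot_a but purple is not meant. What is shaped like the foot_c but purple is not meant.

How it is judged:
On the way, in this order (a step that is already met when the one before it is completed fails the run):
1. the button of the nearest foot of the row is held pressed in, 6 mm deep (from 4.3 to 8 mm) (((x of foot_a in the frame of strip between -0.085 and -0.055 m and z of foot_a_crown in the frame of foot_a between 0.041 and 0.0447 m) or (x of foot_b in the frame of strip between -0.085 and -0.055 m and z of foot_b_crown in the frame of foot_b between 0.041 and 0.0447 m) or (x of foot_c in the frame of strip between -0.085 and -0.055 m and z of foot_c_crown in the frame of foot_c between 0.041 and 0.0447 m))), for 0.2 s.
2. the button of the middle foot of the row is held pressed in, 6 mm deep (from 4.3 to 8 mm) (((x of foot_a in the frame of strip between -0.015 and 0.015 m and z of foot_a_crown in the frame of foot_a between 0.041 and 0.0447 m) or (x of foot_b in the frame of strip between -0.015 and 0.015 m and z of foot_b_crown in the frame of foot_b between 0.041 and 0.0447 m) or (x of foot_c in the frame of strip between -0.015 and 0.015 m and z of foot_c_crown in the frame of foot_c between 0.041 and 0.0447 m))), for 0.2 s.
3. the button of the farthest foot of the row is held pressed in, 6 mm deep (from 4.3 to 8 mm) (((x of foot_a in the frame of strip between 0.055 and 0.085 m and z of foot_a_crown in the frame of foot_a between 0.041 and 0.0447 m) or (x of foot_b in the frame of strip between 0.055 and 0.085 m and z of foot_b_crown in the frame of foot_b between 0.041 and 0.0447 m) or (x of foot_c in the frame of strip between 0.055 and 0.085 m and z of foot_c_crown in the frame of foot_c between 0.041 and 0.0447 m))), for 0.2 s.
4. proof: the foot seated in the base plate is pressed 6 mm (4.3 to 8 mm) and pushes back as a sound one does (4.5 to 8.1 N) (((horizontal distance between foot_a and base_plate below 0.004 m and z of foot_a in the frame of base_plate below 0.0085 m and angle between foot_a's own z axis and vertical below 0.06 rad and linear speed of foot_a below 0.02 m/s and z of foot_a_crown in the frame of foot_a between 0.041 and 0.0447 m and contact force between the fingers and foot_a between 4.5 and 8.1 N) or (horizontal distance between foot_b and base_plate below 0.004 m and z of foot_b in the frame of base_plate below 0.0085 m and angle between foot_b's own z axis and vertical below 0.06 rad and linear speed of foot_b below 0.02 m/s and z of foot_b_crown in the frame of foot_b between 0.041 and 0.0447 m and contact force between the fingers and foot_b between 4.5 and 8.1 N) or (horizontal distance between foot_c and base_plate below 0.004 m and z of foot_c in the frame of base_plate below 0.0085 m and angle between foot_c's own z axis and vertical below 0.06 rad and linear speed of foot_c below 0.02 m/s and z of foot_c_crown in the frame of foot_c between 0.041 and 0.0447 m and contact force between the fingers and foot_c between 4.5 and 8.1 N))), for 0.2 s.
At the end, for the whole second after the job is handed in: The chosen (sound) foot stands released and still in the socket: within 4 mm of its centre, underside less than 2.5 mm above the socket's floor, upright within 0.06 rad, button up. The other two stand upright in the recesses they began in, moved less than 6 mm (((horizontal distance between foot_a and base_plate below 0.004 m and z of foot_a in the frame of base_plate below 0.0085 m and angle between each of foot_a, foot_b, foot_c's own z axis and vertical below 0.06 rad and linear speed of foot_a below 0.02 m/s and z of foot_a_crown in the frame of foot_a above 0.047 m and distance of each of foot_b, foot_c from where it was at the start of the episode below 0.006 m) or (horizontal distance between foot_b and base_plate below 0.004 m and z of foot_b in the frame of base_plate below 0.0085 m and angle between each of foot_b, foot_a, foot_c's own z axis and vertical below 0.06 rad and linear speed of foot_b below 0.02 m/s and z of foot_b_crown in the frame of foot_b above 0.047 m and distance of each of foot_a, foot_c from where it was at the start of the episode below 0.006 m) or (horizontal distance between foot_c and base_plate below 0.004 m and z of foot_c in the frame of base_plate below 0.0085 m and angle between each of foot_c, foot_a, foot_b's own z axis and vertical below 0.06 rad and linear speed of foot_c below 0.02 m/s and z of foot_c_crown in the frame of foot_c above 0.047 m and distance of each of foot_a, foot_b from where it was at the start of the episode below 0.006 m))); the robot touches nothing.
It fails at once if a button is squashed in more than 10.5 mm (z of foot_a_crown in the frame of foot_a below 0.0385 m or z of foot_b_crown in the frame of foot_b below 0.0385 m or z of foot_c_crown in the frame of foot_c below 0.0385 m).
It fails at once if a foot is forced against the base plate with more than 40 N (contact force between any of foot_a, foot_b, foot_c and base_plate above 40 N).
It fails at once if a bystander is moved more than 30 mm (distance of any of offcut, dog_tall, dog_short, sanding_block, screw_tin, pencil from where it was at the start of the episode above 0.03 m).
It also fails if it takes over 72 s, if anything falls off the work surface, if the arm or the gripper's body presses on something with over 40 N, if the wrist force passes 120 N, or if a joint passes its speed limit or range.

## Working session

There is one attempt and no reset: what is moved stays moved. The work goes in short steps, Python scripts to look and compute and a tool call to move; the robot and the scene stay as the last step left them, time stands still between calls to the robot, and variables do not carry over. Pictures are saved under pics/ and viewed, at most 10 in all, crops included, and the job is handed in when it is done.

Besides the shell and the picture viewer there is one more tool, called after ">>>" by a JSON object that holds its "api" and its "payload", one argument or row to a line. drive_tool: Moves the arm, as the interface text tells. Its arguments: {"type":"object","properties":{"plan":{"type":"array"},"newtons":{"type":"number"}},"required":["plan"]}

```bash
mkdir -p pics
cat > h.py <<'E'
import numpy as np, cv2
from station import manip
def snap(n):
    return manip.snapshot(n)
def world(s,u,v,z=None):
    f=s['image'].shape[0]/2/np.tan(np.radians(s['fov_y'])/2)
    E=np.array(s['extrinsics']); d=np.array([(u-s['cx'])/f,-(v-s['cy'])/f,-1])
    if z is None: return (E@np.r_[d*s['z_map'][int(v),int(u)],1])[:3]
    r=E[:3,:3]@d; o=E[:3,3]; return o+r*(z-o[2])/r[2]
def cloud(s):
    f=s['image'].shape[0]/2/np.tan(np.radians(s['fov_y'])/2)
    E=np.array(s['extrinsics']); h,w=s['z_map'].shape; u,v=np.meshgrid(np.arange(w),np.arange(h)); z=s['z_map']
    P=np.stack([(u-s['cx'])/f*z,-(v-s['cy'])/f*z,-z],-1); return P@E[:3,:3].T+E[:3,3]
E
python3 - <<'E'
from h import *
np.set_printoptions(precision=4,suppress=True)
st=manip.sense(); print(st, manip.finger_overhang)
for n in("scene","top"):
    s=snap(n); np.savez(f'{n}.npz',**s); cv2.imwrite(f'pics/{n}.png',cv2.resize(s['image'][:,:,::-1],(800,600)))
    print(n,s['fov_y'],s['cx'],s['cy'],np.array(s['extrinsics']))
E
```

```text
{'t': 0.0, 'q': array([ 0.9595,  0.5285,  1.4339,  0.    ,  1.1814, -0.1785]), 'qd': array([ 0.0002, -0.0013,  0.0013,  0.0004,  0.0028, -0.0005]), 'tau': array([  0.0013, -44.2352, -17.8029,  -0.    ,   0.0083,   0.    ]), 'tcp_pos': array([0.2617, 0.5668, 0.2443]), 'tool_rot': array([ 0.2147,  0.9767, -0.001 , -0.0004]), 'force': array([-0.695 , -0.2906,  0.5425]), 'ft_torque': array([-0.0079,  0.0122, -0.0043]), 'gripper_force': 0.0, 'finger_gap': 1.0027923538213153} 0.014
scene 53.566483106241776 251.24676846227786 190.02521571769998 [[-0.5892  0.3675 -0.7195 -0.191 ]
 [-0.8077 -0.2443  0.5366  0.8028]
 [ 0.0215  0.8974  0.4408  0.4675]
 [ 0.      0.      0.      1.    ]]
top 48.62207866791168 250.54027541687924 188.3096420304673 [[ 0.0015  0.9919 -0.1271  0.321 ]
 [-1.      0.0005 -0.0075  0.309 ]
 [-0.0074  0.1271  0.9919  1.2667]
 [ 0.      0.      0.      1.    ]]
```

View pics/top.png

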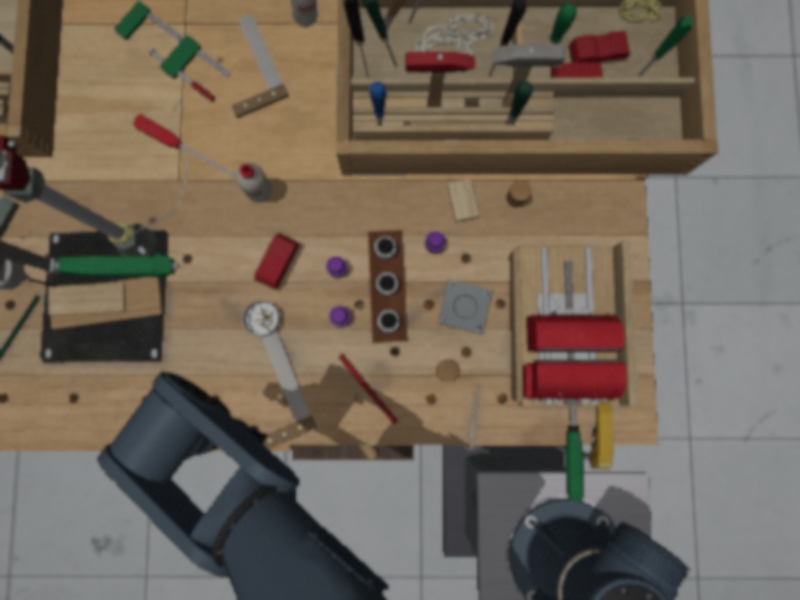

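View pics/scene.png

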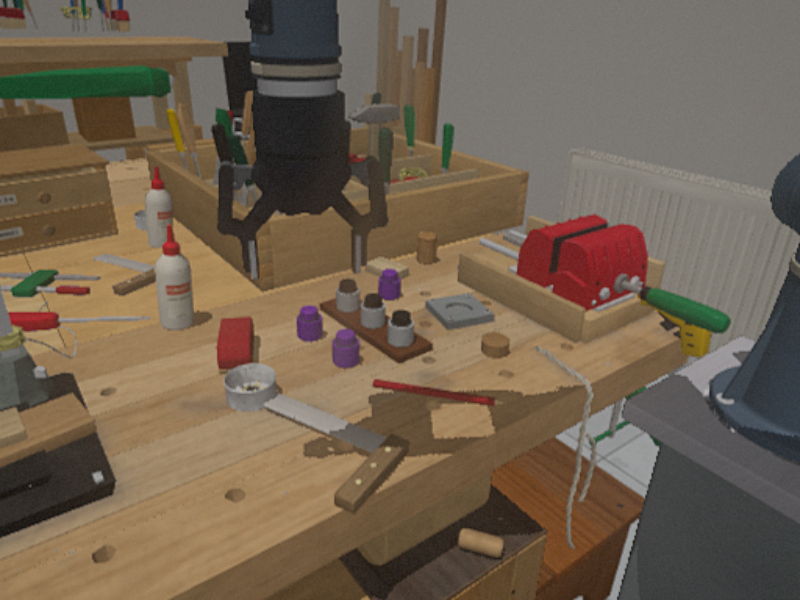

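The top view (800x600) shows the strip at (387,286) with feet at about (384,246), (386,283) and (388,320). The base plate is at (466,306), and the purple decoys at (437,242), (338,266) and (340,316).

Run:
```python
from h import *
np.set_printoptions(precision=4,suppress=True)
for n in("top","scene"):
    s=dict(np.load(n+'.npz')); P=cloud(s); hsv=cv2.cvtColor(s['image'],cv2.COLOR_RGB2HSV)
    print(n)
    x,y,z=P[...,0],P[...,1],P[...,2]
    box=(x>.3)&(x<.75)&(y>.0)&(y<.5)
    purple=(hsv[...,0]>125)&(hsv[...,0]<160)&(hsv[...,1]>90)
    for name,m,plane in (("button",box&(z>.05)&(z<.065)&~purple,.058),("purple",box&(z>.04)&purple,.049),("high",box&(z>.03)&~purple,None),("plate",box&(z>.009)&(z<.022)&(hsv[...,1]<70),.0145)):
        k,l,st,c=cv2.connectedComponentsWithStats(m.astype(np.uint8))
        for i in range(1,k):
            if st[i,4]<15: continue
            q=P[l==i]; print(name,st[i],c[i],'mean',q.mean(0),'ext',np.ptp(q,axis=0),'zmax',q[:,2].max(), 'plane',world(s,*c[i],plane) if plane else '')
            if name in("plate",):
                cn,_=cv2.findContours((l==i).astype(np.uint8),0,2); r=cv2.minAreaRect(cn[0]); print(r,world(s,*r[0],.0145),[world(s,*b,.0145)[:2] for b in cv2.boxPoints(r)])
t=dict(np.load('top.npz'))['image'];w=dict(np.load('scene.npz'))['image']
a=cv2.resize(t[140:225,215:325],(800,600),interpolation=2)[:, :,::-1]
cv2.imwrite('pics/topc.png',a)
```

```text
top
button [217 105 120   3 181] [277.4365 106.0829] mean [0.7197 0.2395 0.0574] ext [0.0043 0.349  0.0147] zmax 0.06484017807657838 plane [0.7195 0.2395 0.058 ]
button [338 105  21   3  33] [348.4242 105.8182] mean [0.7199 0.0313 0.0586] ext [0.0033 0.0578 0.014 ] zmax 0.06488639011166075 plane [0.7201 0.0312 0.058 ]
button [326 115  14  14 143] [332.8112 121.6503] mean [0.6732 0.0775 0.0551] ext [0.0408 0.0384 0.0107] zmax 0.060792686562747944 plane [0.6723 0.0781 0.058 ]
button [242 153   9   9  69] [246. 157.] mean [0.5676 0.3315 0.0564] ext [0.0251 0.0232 0.0122] zmax 0.0625326781178015 plane [0.5672 0.3314 0.058 ]
button [328 159   7  92 421] [330.9074 204.3919] mean [0.4304 0.0891 0.0583] ext [0.2606 0.0133 0.0146] zmax 0.06479615708649344 plane [0.4298 0.0891 0.058 ]
button [243 176   9  10  69] [247.1594 180.3188] mean [0.4992 0.3279 0.0568] ext [0.0264 0.0231 0.0119] zmax 0.06277279416448156 plane [0.499  0.3279 0.058 ]
button [244 200   9  10  75] [248.0533 204.6533] mean [0.429  0.3252 0.0564] ext [0.026  0.0229 0.0131] zmax 0.06341854104989442 plane [0.4288 0.3252 0.058 
[... 6425 characters left out ...]
 0.3363 0.0163] ext [0.028  0.0323 0.0125] zmax 0.02195417314078707 plane [0.4895 0.3344 0.0145]
((238.31640625, 206.7544403076172), (15.099812507629395, 6.518862247467041), 3.8140745162963867) [0.4904 0.3333 0.0145] [array([0.4894, 0.3569]), array([0.5169, 0.3375]), array([0.4914, 0.309 ]), array([0.4648, 0.3292])]
plate [248 215  17   7  66] [255.6364 218.7727] mean [0.4174 0.3342 0.016 ] ext [0.0292 0.0332 0.0111] zmax 0.021387566668790936 plane [0.4194 0.3327 0.0145]
((255.88330078125, 218.36770629882812), (16.155977249145508, 5.738802433013916), 3.5763344764709473) [0.4206 0.3311 0.0145] [array([0.4226, 0.3534]), array([0.4438, 0.3372]), array([0.4185, 0.3082]), array([0.3981, 0.3251])]
```

View pics/topc.png

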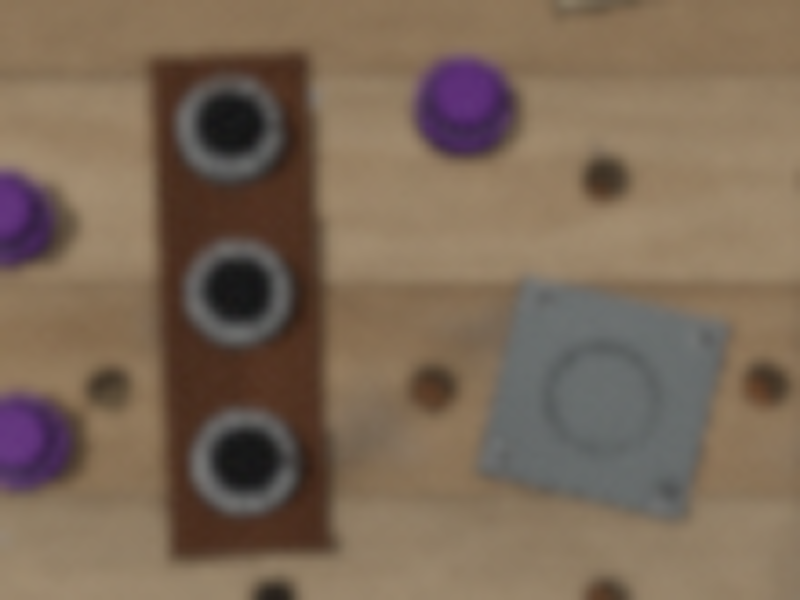

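The crop confirms the three grey cups with dark buttons and the socket at about (603,400). Heights and spacings agree with the task: crowns about 58 mm, pitch about 70 mm. Next I square the gripper to the row and move above the near foot.

>>> {"api": "drive_tool", "payload": {
  "plan": [
    [0,0,0,0,0,-6.9,-1],
    [0,0,0,0,0,-6.9,-1],
    [0,0,0,0,0,-6.9,-1],
    [0,0,0,0,0,-6.9,-1],
    [0,0,0,0,0,0,-1]
  ],
  "newtons": 40
}}

```text
t: 0.6
tcp_pos: [0.2619, 0.5671, 0.2448]
tool_rot: [-0.024, 1.0, -0.0, -0.0]
force: [0.0, 0.2, 0.0]
finger_gap: 0.145
gripper_force: 0.0
```

>>> {"api": "drive_tool", "payload": {
  "plan": [
    [-0.0195,-0.031,0,0,0,0,-1],
    [-0.0195,-0.031,0,0,0,0,-1],
    [-0.0195,-0.031,0,0,0,0,-1],
    [-0.0195,-0.031,0,0,0,0,-1],
    [-0.0195,-0.031,0,0,0,0,-1],
    [-0.0195,-0.031,0,0,0,0,-1],
    [-0.0195,-0.031,0,0,0,0,-1],
    [-0.0195,-0.031,0,0,0,0,-1],
    [0,0,0,0,0,0,-1],
    [0,0,0,0,0,0,-1]
  ]
}}

```text
t: 1.6
tcp_pos: [0.4303, 0.3267, 0.2451]
tool_rot: [-0.022, 1.0, 0.0, -0.0]
force: [-0.3, 0.2, -0.4]
finger_gap: 0.004
gripper_force: 0.0
```

Run:
```python
from h import *
np.set_printoptions(precision=4,suppress=True)
st=manip.sense(); print(st['tcp_pos'],st['tool_rot'],st['force'],st['q'])
s=snap('wrist'); np.savez('w1.npz',**s,p=st['tcp_pos'],r=st['tool_rot']); cv2.imwrite('pics/w1.png',s['image'][:,:,::-1])
print(s['fov_y'],s['cx'],s['cy'],np.array(s['mount']))
```

```text
[0.4303 0.3267 0.2451] [-0.0224  0.9997  0.0001 -0.0004] [-0.3056  0.2464 -0.3776] [ 0.4422  0.4141  1.6454  0.0005  1.0827 -1.1736]
65.70646984690485 254.38065507728788 192.4952340708991 [[ 0.      0.9659  0.2589  0.0665]
 [ 1.      0.     -0.0002 -0.0001]
 [-0.0002  0.2589 -0.9659 -0.129 ]
 [ 0.      0.      0.      1.    ]]
```

View pics/w1.png

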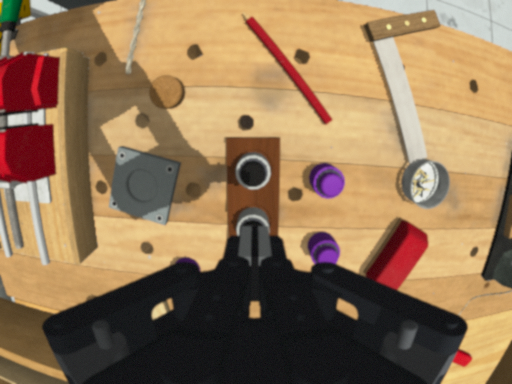

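In the wrist view, the near foot is at (252,171), the mid foot at (252,222) partly behind the fingers, and the plate socket at about (145,185). Now I measure these.

```bash
cat >> h.py <<'E'
from scipy.spatial.transform import Rotation as R
def wrays(s,uv):
    f=s['image'].shape[0]/2/np.tan(np.radians(s['fov_y'])/2)
    d=np.atleast_2d(uv).astype(float)-[s['cx'],s['cy']]; r=np.linalg.norm(d,axis=1)+1e-9; th=r/f
    c=np.stack([d[:,0]/r*np.sin(th),-d[:,1]/r*np.sin(th),-np.cos(th)],1)
    M=np.array(s['mount']); Q=R.from_quat(s['r']).as_matrix()
    return Q@M[:3,3]+s['p'], c@M[:3,:3].T@Q.T
def wplane(s,uv,z):
    o,d=wrays(s,uv); return o+d*((z-o[2])/d[:,2])[:,None]
def rect(s,z,x0,y0,x1,y1,res=.0005):
    """orthographic resample of plane z; row->x, col->y"""
    xs=np.arange(x0,x1,res); ys=np.arange(y0,y1,res); X,Y=np.meshgrid(xs,ys,indexing='ij')
    M=np.array(s['mount']); Q=R.from_quat(s['r']).as_matrix(); o=Q@M[:3,3]+s['p']
    d=(np.stack([X,Y,X*0+z],-1)-o)@Q@M[:3,:3]
    f=s['image'].shape[0]/2/np.tan(np.radians(s['fov_y'])/2); n=np.hypot(d[...,0],d[...,1]); th=np.arctan2(n,-d[...,2])
    return cv2.remap(s['image'],(s['cx']+f*th*d[...,0]/n).astype(np.float32),(s['cy']-f*th*d[...,1]/n).astype(np.float32),1)
E
python3 - <<'E'
from h import *
np.set_printoptions(precision=4,suppress=True)
s=dict(np.load('w1.npz'))
g=cv2.cvtColor(s['image'],cv2.COLOR_RGB2GRAY); hsv=cv2.cvtColor(s['image'],cv2.COLOR_RGB2HSV)
# near button
m=np.zeros_like(g); m[150:192,232:273]=(g[150:192,232:273]<60)
k,l,st,c=cv2.connectedComponentsWithStats(m)
for i in range(1,k):
    if st[i,4]>30: print('btn',st[i],c[i],wplane(s,c[i],.058))
# plate: grey low sat region
m=np.zeros_like(g); m[140:230,100:190]=(hsv[140:230,100:190,1]<60); k,l,st,c=cv2.connectedComponentsWithStats(m); i=1+st[1:,4].argmax()
cn,_=cv2.findContours((l==i).astype(np.uint8),0,1); cn=max(cn,key=cv2.contourArea)[:,0]
W=wplane(s,cn,.0145)[:,:2]; r=cv2.minAreaRect((W*1000).astype(np.float32)); print('plate',st[i],r)
# rectified views
a=rect(s,.0145,.40,.12,.52,.24); b=rect(s,.058,.385,.28,.505,.40)
cv2.imwrite('pics/rect.png',np.hstack([cv2.resize(a,(400,400)),cv2.resize(b,(400,400))])[:,:,::-1])
for im,(x0,y0),rad in((a,(.40,.12),(36,52)),(b,(.385,.28),(22,48))):
    h=cv2.HoughCircles(cv2.GaussianBlur(cv2.cvtColor(im,cv2.COLOR_RGB2GRAY),(5,5),1),cv2.HOUGH_GRADIENT_ALT,1.5,15,param1=60,param2=.5,minRadius=rad[0],maxRadius=rad[1])
    if h is not None: print([(x0+q[1]*.0005,y0+q[0]*.0005,q[2]*.0005) for q in h[0][:6]])
E
```

```text
btn [232 153  12  33 134] [234.9776 169.    ] [[0.423  0.3054 0.058 ]]
btn [240 161  25  25 497] [252.006  172.9336] [[0.4266 0.324  0.058 ]]
plate [ 109  147   71   78 3945] ((457.18548583984375, 180.1485595703125), (88.33073425292969, 88.61234283447266), 76.05343627929688)
[(np.float32(0.45775002), np.float32(0.18), np.float32(0.019245045))]
[(np.float32(0.42624998), np.float32(0.325), np.float32(0.019149646)), (np.float32(0.42624998), np.float32(0.325), np.float32(0.015268791)), (np.float32(0.493), np.float32(0.32725), np.float32(0.019361027)), (np.float32(0.493), np.float32(0.32725), np.float32(0.015464768))]
```

View pics/rect.png

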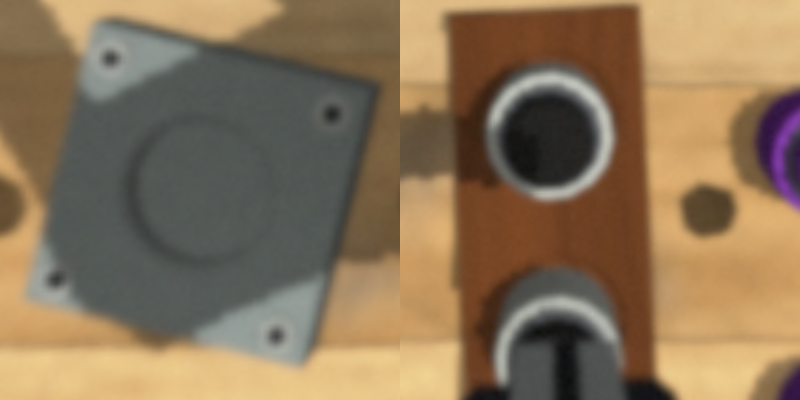

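The rectified view shows the socket at about (200,190) on the left and the near foot at about (550,138) on the right. That puts the plate at about (0.458, 0.180), which agrees with the top view. The near foot is at about (0.427, 0.325). Now I descend on the near foot.

>>> {"api": "drive_tool", "payload": {
  "plan": [
    [0.003,-0.002,0.033,0,0,0,-1],
    [0,0,0.033,0,0,0,-1],
    [0,0,0.033,0,0,0,-1],
    [0,0,0.033,0,0,0,-1],
    [0,0,0.033,0,0,0,-1],
    [0,0,0,0,0,0,-1],
    [0,0,0,0,0,0,-1],
    [0,0,0,0,0,0,-1]
  ]
}}

```text
t: 2.45
tcp_pos: [0.4278, 0.3263, 0.0819]
tool_rot: [-0.025, 1.0, 0.001, 0.001]
force: [-0.3, -0.5, -0.2]
finger_gap: 0.008
gripper_force: 0.0
```

>>> {"api": "drive_tool", "payload": {
  "plan": [
    [0,0,0.003,0,0,0,-1],
    [0,0,0,0,0,0,-1],
    [0,0,0,0,0,0,-1]
  ]
}}

```text
t: 2.75
tcp_pos: [0.4275, 0.3253, 0.0782]
tool_rot: [-0.024, 1.0, 0.0, 0.001]
force: [0.5, 0.4, 0.4]
finger_gap: -0.005
gripper_force: 0.0
```

>>> {"api": "drive_tool", "payload": {
  "plan": [
    [0,0,0.002,0,0,0,-1],
    [0,0,0,0,0,0,-1],
    [0,0,0,0,0,0,-1]
  ]
}}

```text
t: 3.05
tcp_pos: [0.4271, 0.3251, 0.0752]
tool_rot: [-0.024, 1.0, -0.0, -0.0]
force: [0.0, 0.3, -0.5]
finger_gap: -0.002
gripper_force: 0.0
```

>>> {"api": "drive_tool", "payload": {
  "plan": [
    [0,0,0.001,0,0,0,-1],
    [0,0,0,0,0,0,-1],
    [0,0,0,0,0,0,-1]
  ]
}}

```text
t: 3.35
tcp_pos: [0.4271, 0.3251, 0.0742]
tool_rot: [-0.024, 1.0, -0.0, -0.0]
force: [0.4, 0.7, -0.9]
finger_gap: -0.0
gripper_force: 0.0
```

>>> {"api": "drive_tool", "payload": {
  "plan": [
    [0,0,0.001,0,0,0,-1],
    [0,0,0,0,0,0,-1],
    [0,0,0,0,0,0,-1]
  ]
}}

```text
t: 3.65
tcp_pos: [0.4271, 0.3251, 0.0733]
tool_rot: [-0.024, 1.0, -0.0, -0.0]
force: [-0.6, -0.8, -0.2]
finger_gap: -0.003
gripper_force: 0.0
```

>>> {"api": "drive_tool", "payload": {
  "plan": [
    [0,0,0.001,0,0,0,-1],
    [0,0,0,0,0,0,-1],
    [0,0,0,0,0,0,-1]
  ]
}}

```text
t: 3.95
tcp_pos: [0.4271, 0.3251, 0.0723]
tool_rot: [-0.024, 1.0, -0.0, -0.0]
force: [0.1, 0.6, 0.8]
finger_gap: -0.004
gripper_force: 0.0
```

>>> {"api": "drive_tool", "payload": {
  "plan": [
    [0,0,0.001,0,0,0,-1],
    [0,0,0,0,0,0,-1]
  ]
}}

```text
t: 4.15
tcp_pos: [0.4272, 0.3252, 0.0714]
tool_rot: [-0.024, 1.0, 0.0, 0.0]
force: [-0.3, -0.6, 0.8]
finger_gap: 0.004
gripper_force: 0.9
```

>>> {"api": "drive_tool", "payload": {
  "plan": [
    [0,0,0.001,0,0,0,-1],
    [0,0,0,0,0,0,-1]
  ]
}}

```text
t: 4.35
tcp_pos: [0.4271, 0.3252, 0.0703]
tool_rot: [-0.024, 1.0, 0.0, 0.0]
force: [-0.3, -0.1, 2.9]
finger_gap: -0.004
gripper_force: 1.1
```

>>> {"api": "drive_tool", "payload": {
  "plan": [
    [0,0,0.001,0,0,0,-1],
    [0,0,0,0,0,0,-1]
  ]
}}

```text
t: 4.55
tcp_pos: [0.4272, 0.3252, 0.0693]
tool_rot: [-0.024, 1.0, 0.0, 0.0]
force: [-0.1, -0.0, 2.4]
finger_gap: -0.002
gripper_force: 1.2
```

>>> {"api": "drive_tool", "payload": {
  "plan": [
    [0,0,0.001,0,0,0,-1],
    [0,0,0,0,0,0,-1]
  ]
}}

```text
t: 4.75
tcp_pos: [0.4272, 0.3252, 0.0683]
tool_rot: [-0.024, 1.0, 0.0, 0.0]
force: [-1.1, 0.8, 3.4]
finger_gap: -0.005
gripper_force: 1.3
```

>>> {"api": "drive_tool", "payload": {
  "plan": [
    [0,0,0.0012,0,0,0,-1],
    [0,0,0.0012,0,0,0,-1],
    [0,0,0,0,0,0,-1],
    [0,0,0,0,0,0,-1]
  ]
}}

```text
t: 5.15
tcp_pos: [0.4272, 0.3252, 0.0659]
tool_rot: [-0.024, 1.0, 0.0, 0.0]
force: [-0.7, 0.2, 3.2]
finger_gap: -0.004
gripper_force: 1.5
```

>>> {"api": "drive_tool", "payload": {
  "plan": [
    [0,0,0,0,0,0,-1],
    [0,0,0,0,0,0,-1]
  ]
}}

```text
t: 5.35
tcp_pos: [0.4272, 0.3252, 0.066]
tool_rot: [-0.024, 1.0, 0.0, 0.0]
force: [0.8, -0.0, 2.2]
finger_gap: -0.0
gripper_force: 1.5
```

>>> {"api": "drive_tool", "payload": {
  "plan": [
    [0,0,0,0,0,0,-1]
  ]
}}

```text
t: 5.45
tcp_pos: [0.4272, 0.3252, 0.066]
tool_rot: [-0.024, 1.0, 0.0, 0.0]
force: [-0.1, -0.4, 3.2]
finger_gap: 0.0
gripper_force: 1.5
```

>>> {"api": "drive_tool", "payload": {
  "plan": [
    [0,0,0,0,0,0,-1]
  ]
}}

```text
t: 5.55
tcp_pos: [0.4272, 0.3252, 0.066]
tool_rot: [-0.024, 1.0, 0.0, 0.0]
force: [0.3, -0.1, 2.7]
finger_gap: 0.002
gripper_force: 1.5
```

>>> {"api": "drive_tool", "payload": {
  "plan": [
    [0,0,0,0,0,0,-1]
  ]
}}

```text
t: 5.65
tcp_pos: [0.4272, 0.3252, 0.066]
tool_rot: [-0.024, 1.0, 0.0, 0.0]
force: [0.2, 0.4, 3.1]
finger_gap: -0.005
gripper_force: 1.5
```

The near foot reads about 3 N, so it is soft. Next is the mid foot.

>>> {"api": "drive_tool", "payload": {
  "plan": [
    [0,0,-0.01,0,0,0,-1],
    [0,0,-0.012,0,0,0,-1],
    [-0.0235,0,0,0,0,0,-1],
    [-0.0235,0,0,0,0,0,-1],
    [-0.0235,0,0,0,0,0,-1],
    [0,0,0,0,0,0,-1],
    [0,0,0.01,0,0,0,-1],
    [0,0,0.004,0,0,0,-1],
    [0,0,0,0,0,0,-1],
    [0,0,0,0,0,0,-1]
  ]
}}

```text
t: 6.65
tcp_pos: [0.4962, 0.3285, 0.0734]
tool_rot: [-0.025, 1.0, -0.0, -0.001]
force: [0.2, -0.5, -1.1]
finger_gap: -0.001
gripper_force: 0.0
```

>>> {"api": "drive_tool", "payload": {
  "plan": [
    [0,0,0.001,0,0,0,-1],
    [0,0,0.001,0,0,0,-1],
    [0,0,0,0,0,0,-1]
  ]
}}

```text
t: 6.95
tcp_pos: [0.4975, 0.3287, 0.0721]
tool_rot: [-0.024, 1.0, 0.0, 0.0]
force: [0.1, 0.0, 1.1]
finger_gap: -0.002
gripper_force: 0.9
```

>>> {"api": "drive_tool", "payload": {
  "plan": [
    [0,0,0.001,0,0,0,-1],
    [0,0,0.001,0,0,0,-1],
    [0,0,0,0,0,0,-1]
  ]
}}

```text
t: 7.25
tcp_pos: [0.4975, 0.3287, 0.0702]
tool_rot: [-0.024, 1.0, 0.0, 0.0]
force: [-1.3, 0.9, 4.1]
finger_gap: 0.002
gripper_force: 2.3
```

>>> {"api": "drive_tool", "payload": {
  "plan": [
    [0,0,0.001,0,0,0,-1],
    [0,0,0.001,0,0,0,-1],
    [0,0,0.001,0,0,0,-1],
    [0,0,0,0,0,0,-1]
  ]
}}

```text
t: 7.65
tcp_pos: [0.4976, 0.3287, 0.0676]
tool_rot: [-0.024, 1.0, 0.0, 0.0]
force: [-1.4, -0.4, 8.4]
finger_gap: 0.001
gripper_force: 4.2
```

>>> {"api": "drive_tool", "payload": {
  "plan": [
    [0,0,0.001,0,0,0,-1],
    [0,0,0,0,0,0,-1],
    [0,0,0,0,0,0,-1]
  ]
}}

```text
t: 7.95
tcp_pos: [0.4976, 0.3288, 0.067]
tool_rot: [-0.024, 1.0, 0.0, 0.0]
force: [-2.5, 0.9, 9.1]
finger_gap: 0.001
gripper_force: 4.7
```

>>> {"api": "drive_tool", "payload": {
  "plan": [
    [0,0,0,0,0,0,-1],
    [0,0,0,0,0,0,-1],
    [0,0,0,0,0,0,-1]
  ]
}}

```text
t: 8.25
tcp_pos: [0.4976, 0.3287, 0.067]
tool_rot: [-0.024, 1.0, 0.0, 0.0]
force: [-3.3, -0.6, 8.8]
finger_gap: -0.002
gripper_force: 4.7
```

The mid foot is hard. I press a touch more for margin, hold, then go to the far foot.

>>> {"api": "drive_tool", "payload": {
  "plan": [
    [0,0,0.0009,0,0,0,-1],
    [0,0,0,0,0,0,-1],
    [0,0,0,0,0,0,-1],
    [0,0,0,0,0,0,-1],
    [0,0,0,0,0,0,-1]
  ]
}}

```text
t: 8.75
tcp_pos: [0.4976, 0.3287, 0.0663]
tool_rot: [-0.024, 1.0, 0.0, 0.0]
force: [-2.5, -0.4, 10.7]
finger_gap: 0.005
gripper_force: 5.2
```

>>> {"api": "drive_tool", "payload": {
  "plan": [
    [0,0,-0.01,0,0,0,-1],
    [0,0,-0.012,0,0,0,-1],
    [-0.0235,0,0,0,0,0,-1],
    [-0.0235,0,0,0,0,0,-1],
    [-0.0235,0,0,0,0,0,-1],
    [0,0,0,0,0,0,-1],
    [0,0,0.01,0,0,0,-1],
    [0,0,0.003,0,0,0,-1],
    [0,0,0,0,0,0,-1],
    [0,0,0,0,0,0,-1]
  ]
}}

```text
t: 9.75
tcp_pos: [0.5668, 0.332, 0.0736]
tool_rot: [-0.025, 1.0, -0.0, -0.001]
force: [0.2, 0.3, -0.5]
finger_gap: 0.002
gripper_force: 0.0
```

>>> {"api": "drive_tool", "payload": {
  "plan": [
    [0,0,0.001,0,0,0,-1],
    [0,0,0.001,0,0,0,-1],
    [0,0,0,0,0,0,-1]
  ]
}}

```text
t: 10.05
tcp_pos: [0.5679, 0.3321, 0.0722]
tool_rot: [-0.024, 1.0, 0.0, 0.0]
force: [0.6, 0.4, 0.2]
finger_gap: -0.002
gripper_force: 0.0
```

>>> {"api": "drive_tool", "payload": {
  "plan": [
    [0,0,0.001,0,0,0,-1],
    [0,0,0.001,0,0,0,-1],
    [0,0,0,0,0,0,-1]
  ]
}}

```text
t: 10.35
tcp_pos: [0.568, 0.3321, 0.0703]
tool_rot: [-0.024, 1.0, 0.0, 0.0]
force: [-0.8, -0.1, 3.1]
finger_gap: 0.003
gripper_force: 1.5
```

>>> {"api": "drive_tool", "payload": {
  "plan": [
    [0,0,0.001,0,0,0,-1],
    [0,0,0.001,0,0,0,-1],
    [0,0,0.001,0,0,0,-1],
    [0,0,0,0,0,0,-1],
    [0,0,0,0,0,0,-1]
  ]
}}

```text
t: 10.85
tcp_pos: [0.568, 0.3321, 0.0672]
tool_rot: [-0.024, 1.0, 0.0, 0.0]
force: [-1.1, -0.5, 5.0]
finger_gap: 0.001
gripper_force: 2.6
```

>>> {"api": "drive_tool", "payload": {
  "plan": [
    [0,0,0.0015,0,0,0,-1],
    [0,0,0,0,0,0,-1],
    [0,0,0,0,0,0,-1],
    [0,0,0,0,0,0,-1],
    [0,0,0,0,0,0,-1]
  ]
}}

```text
t: 11.35
tcp_pos: [0.568, 0.3322, 0.0659]
tool_rot: [-0.024, 1.0, 0.0, 0.0]
force: [-1.9, -0.5, 6.4]
finger_gap: 0.003
gripper_force: 3.0
```

The far foot reads 6 N, so it is the sound one. I raise, open and look at it closely.

>>> {"api": "drive_tool", "payload": {
  "plan": [
    [0,0,-0.01,0,0,0,-1],
    [0,0,-0.04,0,0,0,0.5],
    [0,0,-0.04,0,0,0,0.5],
    [0,0,-0.03,0,0,0,0.5],
    [0,0,0,0,0,0,0.5],
    [0,0,0,0,0,0,0.5],
    [0,0,0,0,0,0,0.5]
  ]
}}

```text
t: 12.05
tcp_pos: [0.5669, 0.3315, 0.184]
tool_rot: [-0.024, 1.0, -0.001, -0.001]
force: [-0.9, -0.2, 0.7]
finger_gap: 0.747
gripper_force: 0.0
```

Run:
```python
from h import *
np.set_printoptions(precision=4,suppress=True)
st=manip.sense(); print(st['tcp_pos'],st['tool_rot'],st['finger_gap'])
s=snap('wrist'); s.update(p=st['tcp_pos'],r=st['tool_rot']); np.savez('w2.npz',**s)
im=s['image']; b=rect(s,.043,.50,.27,.62,.39); c=rect(s,.058,.50,.27,.62,.39)
cv2.imwrite('pics/w2.png',np.hstack([im,np.vstack([cv2.resize(b,(192,192)),cv2.resize(c,(192,192))])])[:,:,::-1])
for im,rad in((b,(36,46)),(c,(22,34))):
    h=cv2.HoughCircles(cv2.GaussianBlur(cv2.cvtColor(im,cv2.COLOR_RGB2GRAY),(5,5),1),cv2.HOUGH_GRADIENT_ALT,1.5,15,param1=60,param2=.5,minRadius=rad[0],maxRadius=rad[1])
    if h is not None: print([(.50+q[1]*.0005,.27+q[0]*.0005,q[2]*.0005) for q in h[0][:6]])
```

```text
[0.5669 0.3315 0.184 ] [-0.0244  0.9997 -0.0006 -0.0015] 0.746892975570341
[(np.float32(0.5675), np.float32(0.33225), np.float32(0.019966159))]
[(np.float32(0.566), np.float32(0.33075002), np.float32(0.01544438))]
```

View pics/w2.png

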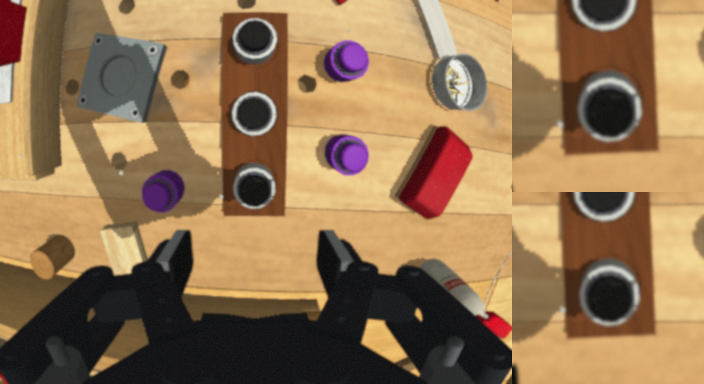

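The far foot is at image (254,188), which maps to about (0.567, 0.3315) and lies between the open fingers. I descend and grip it.

>>> {"api": "drive_tool", "payload": {
  "plan": [
    [0.001,0,0.03,0,0,0,0.5],
    [0,0,0.03,0,0,0,0.5],
    [0,0,0.03,0,0,0,0.5],
    [0,0,0.03,0,0,0,0.5],
    [0,0,0.015,0,0,0,0.5],
    [0,0,0.01,0,0,0,0.5],
    [0,0,0,0,0,0,0.5],
    [0,0,0,0,0,0,0.5]
  ]
}}

```text
t: 12.9
tcp_pos: [0.5676, 0.3323, 0.0412]
tool_rot: [-0.024, 1.0, 0.0, 0.001]
force: [0.6, 0.4, 0.5]
finger_gap: 0.753
gripper_force: 0.0
```

>>> {"api": "drive_tool", "payload": {
  "plan": [
    [0,-0.0005,0.008,0,0,0,0.5],
    [0,0,0,0,0,0,0.5],
    [0,0,0,0,0,0,0.5]
  ]
}}

```text
t: 13.2
tcp_pos: [0.5672, 0.3316, 0.033]
tool_rot: [-0.024, 1.0, 0.0, 0.0]
force: [0.4, 0.0, 0.3]
finger_gap: 0.752
gripper_force: 0.0
```

>>> {"api": "drive_tool", "payload": {
  "plan": [
    [0,0,0,0,0,0,-1],
    [0,0,0,0,0,0,-1],
    [0,0,0,0,0,0,-1],
    [0,0,0,0,0,0,-1],
    [0,0,0,0,0,0,-1]
  ],
  "newtons": 40
}}

```text
t: 13.7
tcp_pos: [0.5674, 0.3316, 0.0332]
tool_rot: [-0.025, 1.0, 0.0, 0.001]
force: [-0.1, -0.8, 5.2]
finger_gap: 0.451
gripper_force: 40.9
```

The grip is good (38 mm, 40 N). I lift, shift to where the socket is visible, and turn to match the plate.

>>> {"api": "drive_tool", "payload": {
  "plan": [
    [0,0,-0.01,0,0,0,-1],
    [0,0,-0.03,0,0,0,-1],
    [0,0,-0.04,0,0,0,-1],
    [0,0,-0.04,0,0,0,-1],
    [0,0,-0.02,0,0,0,-1],
    [0.011,-0.029,0,0,0,0,-1],
    [0.011,-0.029,0,0,0,0,-1],
    [0.011,-0.029,0,0,0,0,-1],
    [0.011,-0.029,0,0,0,0,-1],
    [0.01,-0.029,0,0,0,0,-1]
  ]
}}

```text
t: 14.7
tcp_pos: [0.5189, 0.183, 0.1724]
tool_rot: [-0.025, 1.0, -0.0, -0.001]
force: [-0.3, -0.3, -1.9]
finger_gap: 0.45
gripper_force: 40.7
```

>>> {"api": "drive_tool", "payload": {
  "plan": [
    [0,0,0,0,0,8,-1],
    [0,0,0,0,0,8,-1],
    [0,0,0,0,0,0,-1],
    [0,0,0,0,0,0,-1],
    [0,0,0,0,0,0,-1]
  ]
}}

```text
t: 15.2
tcp_pos: [0.52, 0.1842, 0.1724]
tool_rot: [0.114, 0.994, -0.0, -0.0]
force: [0.2, -0.5, -1.6]
finger_gap: 0.448
gripper_force: 40.8
```

Run:
```python
from h import *
np.set_printoptions(precision=4,suppress=True)
st=manip.sense(); print(st['tcp_pos'],st['tool_rot'],st['finger_gap'],st['gripper_force'],st['force'])
s=snap('wrist'); s.update(p=st['tcp_pos'],r=st['tool_rot']); np.savez('w3.npz',**s)
im=s['image']; b=rect(s,.0145,.40,.12,.52,.24)
cv2.imwrite('pics/w3.png',np.hstack([im,cv2.resize(b,(288,384))])[:,:,::-1])
g=cv2.GaussianBlur(cv2.cvtColor(b,cv2.COLOR_RGB2GRAY),(5,5),1)
for p in(60,30):
  h=cv2.HoughCircles(g,cv2.HOUGH_GRADIENT_ALT,1.5,15,param1=p,param2=.4,minRadius=34,maxRadius=54)
  if h is not None: print([(.40+q[1]*.0005,.12+q[0]*.0005,q[2]*.0005) for q in h[0][:6]])
hsv=cv2.cvtColor(b,cv2.COLOR_RGB2HSV); m=(hsv[...,1]<60).astype(np.uint8); k,l,stt,c=cv2.connectedComponentsWithStats(m); i=1+stt[1:,4].argmax()
cn=max(cv2.findContours((l==i).astype(np.uint8),0,1)[0],key=cv2.contourArea); r=cv2.minAreaRect(cn); print(.40+r[0][1]*.0005,.12+r[0][0]*.0005,r)
```

```text
[0.52   0.1842 0.1724] [ 0.1138  0.9935 -0.     -0.0002] 0.44835666494088333 40.77719465014525 [ 0.1521 -0.5456 -1.6343]
[(np.float32(0.4585), np.float32(0.18), np.float32(0.021842685)), (np.float32(0.48400003), np.float32(0.147), np.float32(0.020692369))]
[(np.float32(0.4585), np.float32(0.18), np.float32(0.021842685))]
0.4581470527648926 0.17883824157714845 ((117.67648315429688, 116.29410552978516), (173.655517578125, 172.92788696289062), 14.03624439239502)
```

View pics/w3.png

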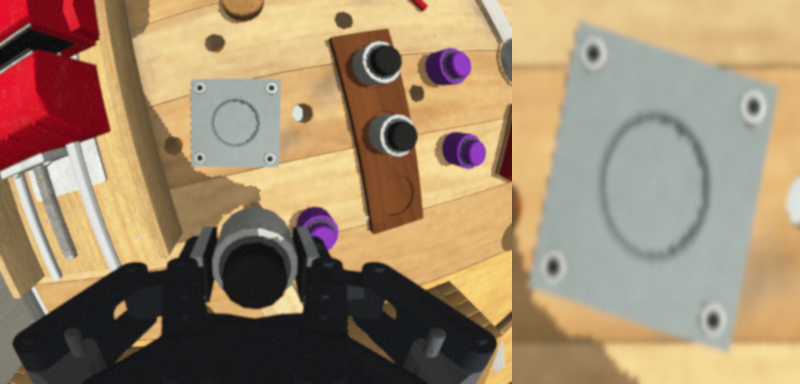

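The right-hand rectified view shows the socket clearly at about (655,185), which is (0.4585, 0.180) with radius 21.8 mm, matching the given size. The foot is held upright. Next I check its offset in the grip.

Run:
```python
from h import *
s=dict(np.load('w3.npz')); p=s['p']; Q=R.from_quat(s['r']).as_matrix()
for z,rad in((p[2]+.0248,(24,33)),(p[2]+.0098,(36,45)),(p[2]+.0098-.034,(36,45))):
    x0,y0=p[0]-.05,p[1]-.05; b=rect(s,z,x0,y0,x0+.1,y0+.1)
    g=cv2.GaussianBlur(cv2.cvtColor(b,cv2.COLOR_RGB2GRAY),(5,5),1)
    for a in(60,30):
        h=cv2.HoughCircles(g,cv2.HOUGH_GRADIENT_ALT,1.5,10,param1=a,param2=.3,minRadius=rad[0],maxRadius=rad[1])
        if h is not None:
            for q in h[0][:4]:
                w=np.array([x0+q[1]*.0005,y0+q[0]*.0005,p[2]])-p; print(round(z,4),q[2]*.0005,'tool xy',(Q.T@w)[:2].round(4))
```

```text
0.1972 0.014271706 tool xy [0.0067 0.0002]
0.1972 0.014698345 tool xy [ 0.0294 -0.0181]
0.1972 0.014271706 tool xy [0.0067 0.0002]
0.1822 0.02039324 tool xy [-0.0023 -0.0023]
0.1822 0.020209953 tool xy [ 0.0096 -0.0004]
0.1822 0.02039324 tool xy [-0.0023 -0.0023]
0.1822 0.020209953 tool xy [ 0.0096 -0.0004]
0.1482 0.021506881 tool xy [-0.0213 -0.001 ]
0.1482 0.019926477 tool xy [-0.0317  0.0007]
0.1482 0.019884832 tool xy [-0.0317  0.0007]
0.1482 0.021506881 tool xy [-0.0213 -0.001 ]
```

Run:
```python
from h import *
np.set_printoptions(precision=4,suppress=True)
s=dict(np.load('w3.npz')); p=s['p']; Q=R.from_quat(s['r']).as_matrix()
v,u=np.mgrid[195:320,195:315]; uv=np.stack([u.ravel(),v.ravel()],1)
o,d=wrays(s,uv); M=np.array(s['mount']); ax=-(Q@M[:3,:3])[:,2]
zz=s['z_map'][uv[:,1],uv[:,0]]; P=o+d*(zz/(d@ax))[:,None]; T=(P-p)@Q   # tool coords
g=cv2.cvtColor(s['image'],cv2.COLOR_RGB2GRAY)[uv[:,1],uv[:,0]]
ok=(zz>.05)
for lo in np.arange(-.034,.03,.004):
    m=ok&(T[:,2]>lo)&(T[:,2]<lo+.004)&(abs(T[:,1])<.019)
    if m.sum()>15: print(round(lo,3),m.sum(),'x',T[m,0].min(),T[m,0].max(),'y',T[m,1].min(),T[m,1].max(),'g',g[m].mean())
t=snap('top'); C=cloud(t); 
m=(np.hypot(C[...,0]-p[0],C[...,1]-p[1])<.04)&(C[...,2]>.185)&(C[...,2]<.205); print('top',m.sum(),C[m].mean(0),np.ptp(C[m],axis=0))
for lo in(.165,.175,.185,.19,.195,.2):
    q=C[(np.hypot(C[...,0]-p[0],C[...,1]-p[1])<.04)&(C[...,2]>lo)&(C[...,2]<lo+.005)]; print(lo,len(q),q.min(0) if len(q) else '',q.max(0) if len(q) else '')
```

```text
-0.03 174 x -0.012438222095453045 0.01130722988432755 y -0.012321621209606387 0.018841235553200927 g 26.71264367816092
-0.026 2777 x -0.01408001949713022 0.013212848290363064 y -0.013991098330591737 0.0189990276973927 g 28.38206697875405
-0.022 330 x -0.009376617920496518 0.013560049909679683 y -0.014235403343500893 0.018998941687869027 g 19.29090909090909
-0.018 282 x -0.00950971285374875 0.013342608638235878 y -0.013838758854193476 0.018996268265682334 g 20.20921985815603
-0.014 1513 x -0.013507921786547632 0.019182999727333366 y -0.018987942923686118 0.01899739059916871 g 86.60409781890284
-0.01 696 x -0.012647551837596029 0.019117796979710073 y -0.018993371565806383 0.018990623313298566 g 116.36925287356321
-0.006 235 x 0.004162015719457585 0.019036562311985486 y -0.017806094708067613 0.018993035541294 g 87.61276595744681
-0.002 238 x 0.004264448195269601 0.0190852735873544 y -0.018856585757666907 0.018984869678182373 g 86.54621848739495
0.002 218 x 0.004700621537750178 0.019225856525980512 y -0.017422361960087427 0.018934998099134688 g 87.9770642201835
0.006 191 x 0.004644235742324828 0.01904927140348891 y -0.01892537554507568 0.018837943919576435 g 92.37696335078535
0.01 162 x 0.004926481008848316 0.019211117257659657 y -0.018446851290724302 0.018826265854938587 g 94.53703703703704
0.014 156 x 0.006430487628032203 0.018870426994331224 y -0.017757876001215627 0.01793163008996238 g 102.11538461538461
0.018 70 x 0.005672890626812655 0.018888905157738178 y -0.01671018706728925 0.018320329717217816 g 126.94285714285714
top 4 [0.5144 0.2008 0.1995] [0.0161 0.0713 0.0072]
0.165 2 [0.5154 0.2114 0.1682] [0.5204 0.2167 0.1699]
0.175 1 [0.5164 0.2122 0.1775] [0.5164 0.2122 0.1775]
0.185 0  
0.19 0  
0.195 3 [0.5047 0.1482 0.1964] [0.5208 0.2189 0.1997]
0.2 1 [0.5169 0.2195 0.2036] [0.5169 0.2195 0.2036]
```

The depth data shows the foot upright in the grip and centred, about 0.7 mm off along tool -x. I move over the socket and descend.

>>> {"api": "drive_tool", "payload": {
  "plan": [
    [0.0199,-0.006,0,0,0,0,-1],
    [0.0199,-0.006,0,0,0,0,-1],
    [0.0199,-0.006,0,0,0,0,-1],
    [0,0,0.03,0,0,0,-1],
    [0,0,0.03,0,0,0,-1],
    [0,0,0.03,0,0,0,-1],
    [0,0,0.025,0,0,0,-1],
    [0,0,0.01,0,0,0,-1],
    [0,0,0,0,0,0,-1],
    [0,0,0,0,0,0,-1]
  ]
}}

```text
t: 16.3
tcp_pos: [0.4585, 0.1803, 0.0481]
tool_rot: [0.115, 0.993, 0.0, 0.001]
force: [0.4, 0.7, -1.7]
finger_gap: 0.449
gripper_force: 40.8
```

>>> {"api": "drive_tool", "payload": {
  "plan": [
    [0,0,0,0,0,0,-1],
    [0,0,0,0,0,0,-1],
    [0,0,0,0,0,0,-1]
  ]
}}

```text
t: 16.6
tcp_pos: [0.4584, 0.1802, 0.0484]
tool_rot: [0.115, 0.993, 0.0, 0.001]
force: [0.1, -0.7, -2.2]
finger_gap: 0.45
gripper_force: 40.8
```

>>> {"api": "drive_tool", "payload": {
  "plan": [
    [0.0005,0,0.004,0,0,0,-1],
    [0,0,0.004,0,0,0,-1],
    [0,0,0.002,0,0,0,-1],
    [0,0,0,0,0,0,-1]
  ]
}}

```text
t: 17.0
tcp_pos: [0.4571, 0.1802, 0.037]
tool_rot: [0.115, 0.993, -0.0, -0.001]
force: [0.5, 0.1, -1.6]
finger_gap: 0.454
gripper_force: 40.8
```

>>> {"api": "drive_tool", "payload": {
  "plan": [
    [0,0,0.001,0,0,0,-1],
    [0,0,0.001,0,0,0,-1],
    [0,0,0,0,0,0,-1]
  ]
}}

```text
t: 17.3
tcp_pos: [0.4574, 0.1802, 0.0354]
tool_rot: [0.115, 0.993, -0.0, -0.0]
force: [0.5, 0.0, -1.9]
finger_gap: 0.45
gripper_force: 40.8
```

>>> {"api": "drive_tool", "payload": {
  "plan": [
    [0,0,0.001,0,0,0,-1],
    [0,0,0.001,0,0,0,-1],
    [0,0,0,0,0,0,-1]
  ]
}}

```text
t: 17.6
tcp_pos: [0.4574, 0.1802, 0.0334]
tool_rot: [0.115, 0.993, -0.0, -0.0]
force: [0.3, -0.2, -1.5]
finger_gap: 0.45
gripper_force: 40.8
```

>>> {"api": "drive_tool", "payload": {
  "plan": [
    [0,0,0.001,0,0,0,-1],
    [0,0,0.001,0,0,0,-1],
    [0,0,0,0,0,0,-1]
  ]
}}

```text
t: 17.9
tcp_pos: [0.4573, 0.1802, 0.0314]
tool_rot: [0.115, 0.993, -0.0, -0.0]
force: [1.0, 0.8, -1.7]
finger_gap: 0.451
gripper_force: 40.8
```

>>> {"api": "drive_tool", "payload": {
  "plan": [
    [0,0,0.0008,0,0,0,-1],
    [0,0,0,0,0,0,-1],
    [0,0,0,0,0,0,-1]
  ]
}}

```text
t: 18.2
tcp_pos: [0.4574, 0.1802, 0.0307]
tool_rot: [0.115, 0.993, -0.0, -0.0]
force: [-0.5, -0.7, -2.4]
finger_gap: 0.45
gripper_force: 40.8
```

>>> {"api": "drive_tool", "payload": {
  "plan": [
    [0,0,0.0006,0,0,0,-1],
    [0,0,0,0,0,0,-1],
    [0,0,0,0,0,0,-1]
  ]
}}

```text
t: 18.5
tcp_pos: [0.4575, 0.1803, 0.0302]
tool_rot: [0.115, 0.993, 0.0, 0.0]
force: [0.2, -0.8, -0.8]
finger_gap: 0.452
gripper_force: 40.9
```

>>> {"api": "drive_tool", "payload": {
  "plan": [
    [0,0,0.0006,0,0,0,-1],
    [0,0,0,0,0,0,-1],
    [0,0,0,0,0,0,-1]
  ]
}}

```text
t: 18.8
tcp_pos: [0.4575, 0.1803, 0.0302]
tool_rot: [0.115, 0.993, 0.0, 0.0]
force: [-1.6, 0.5, 4.9]
finger_gap: 0.449
gripper_force: 41.5
```

The foot is seated: z is 0.0302 as predicted and contact force has appeared. I release and rise.

>>> {"api": "drive_tool", "payload": {
  "plan": [
    [0,0,-0.0006,0,0,0,-1],
    [0,0,0,0,0,0,0.3],
    [0,0,0,0,0,0,0.5],
    [0,0,0,0,0,0,0.5],
    [0,0,0,0,0,0,0.5]
  ]
}}

```text
t: 19.3
tcp_pos: [0.4575, 0.1803, 0.03]
tool_rot: [0.115, 0.993, 0.0, -0.0]
force: [-0.5, -0.2, -0.4]
finger_gap: 0.747
gripper_force: 0.0
```

>>> {"api": "drive_tool", "payload": {
  "plan": [
    [0,0,-0.01,0,0,0,0.5],
    [0,0,-0.03,0,0,0,0.5],
    [0,0,-0.03,0,0,0,0.5],
    [0,0,-0.03,0,0,0,0.5],
    [0,0,0,0,0,0,-1],
    [0,0,0,0,0,0,-1],
    [0,0,0,0,0,0,-1],
    [0,0,0,0,0,0,-1],
    [0,0,0,0,0,0,-1],
    [0,0,0,0,0,0,-1]
  ]
}}

```text
t: 20.3
tcp_pos: [0.457, 0.1802, 0.1294]
tool_rot: [0.115, 0.993, -0.0, -0.001]
force: [-0.2, 0.3, 0.5]
finger_gap: -0.001
gripper_force: 0.0
```

Run:
```python
from h import *
np.set_printoptions(precision=4,suppress=True)
st=manip.sense(); print(st['tcp_pos'],st['finger_gap'],st['force'])
s=snap('wrist'); s.update(p=st['tcp_pos'],r=st['tool_rot']); np.savez('w4.npz',**s)
cv2.imwrite('pics/w4.png',s['image'][:,:,::-1])
```

```text
[0.457  0.1802 0.1294] -0.0005264797164554198 [-0.1808  0.2952  0.4501]
```

View pics/w4.png

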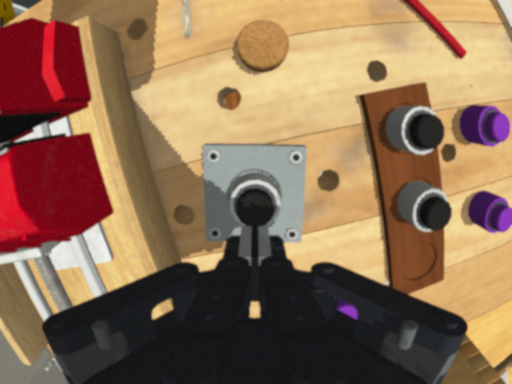

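The foot stands upright in the socket at about (255,195), and the other two feet are still in their recesses. Now the proof press: contact is expected at TCP z of about 0.069, and the target is 0.063.

>>> {"api": "drive_tool", "payload": {
  "plan": [
    [0,0,0.025,0,0,0,-1],
    [0,0,0.02,0,0,0,-1],
    [0,0,0.01,0,0,0,-1],
    [0,0,0.002,0,0,0,-1],
    [0,0,0,0,0,0,-1],
    [0,0,0,0,0,0,-1],
    [0,0,0,0,0,0,-1]
  ]
}}

```text
t: 21.05
tcp_pos: [0.458, 0.1804, 0.0739]
tool_rot: [0.115, 0.993, 0.0, 0.001]
force: [0.9, -0.3, -0.6]
finger_gap: 0.002
gripper_force: 0.0
```

>>> {"api": "drive_tool", "payload": {
  "plan": [
    [0,0,0.001,0,0,0,-1],
    [0,0,0.001,0,0,0,-1],
    [0,0,0.001,0,0,0,-1],
    [0,0,0.001,0,0,0,-1],
    [0,0,0,0,0,0,-1],
    [0,0,0,0,0,0,-1]
  ]
}}

```text
t: 21.65
tcp_pos: [0.4574, 0.1802, 0.0691]
tool_rot: [0.115, 0.993, -0.0, -0.0]
force: [-0.9, -0.0, 0.2]
finger_gap: -0.004
gripper_force: 0.3
```

>>> {"api": "drive_tool", "payload": {
  "plan": [
    [0,0,0.001,0,0,0,-1],
    [0,0,0.001,0,0,0,-1],
    [0,0,0.001,0,0,0,-1],
    [0,0,0.001,0,0,0,-1],
    [0,0,0.001,0,0,0,-1],
    [0,0,0,0,0,0,-1],
    [0,0,0,0,0,0,-1]
  ]
}}

```text
t: 22.35
tcp_pos: [0.4574, 0.1803, 0.0642]
tool_rot: [0.115, 0.993, 0.0, 0.0]
force: [-1.3, -0.1, 5.7]
finger_gap: -0.001
gripper_force: 2.6
```

>>> {"api": "drive_tool", "payload": {
  "plan": [
    [0,0,0.0012,0,0,0,-1],
    [0,0,0,0,0,0,-1],
    [0,0,0,0,0,0,-1],
    [0,0,0,0,0,0,-1],
    [0,0,0,0,0,0,-1],
    [0,0,0,0,0,0,-1]
  ]
}}

```text
t: 22.95
tcp_pos: [0.4575, 0.1803, 0.0631]
tool_rot: [0.115, 0.993, 0.0, 0.0]
force: [-1.3, -0.0, 6.5]
finger_gap: -0.003
gripper_force: 3.0
```

The proof press gives 6 N at 6 mm. I let it up and clear.

>>> {"api": "drive_tool", "payload": {
  "plan": [
    [0,0,-0.005,0,0,0,-1],
    [0,0,-0.01,0,0,0,-1],
    [0,0,-0.03,0,0,0,-1],
    [0,0,-0.04,0,0,0,-1],
    [0,0,-0.03,0,0,0,-1],
    [0,0,0,0,0,0,-1],
    [0,0,0,0,0,0,-1],
    [0,0,0,0,0,0,-1]
  ]
}}

```text
t: 23.75
tcp_pos: [0.4564, 0.1801, 0.1771]
tool_rot: [0.115, 0.993, -0.0, -0.001]
force: [0.0, 0.2, 0.0]
finger_gap: -0.0
gripper_force: 0.0
```

Run:
```python
from h import *
st=manip.sense(); s=snap('wrist'); s.update(p=st['tcp_pos'],r=st['tool_rot'])
b=rect(s,.055,.40,.12,.52,.24); g=cv2.GaussianBlur(cv2.cvtColor(b,cv2.COLOR_RGB2GRAY),(5,5),1)
h=cv2.HoughCircles(g,cv2.HOUGH_GRADIENT_ALT,1.5,15,param1=60,param2=.4,minRadius=22,maxRadius=46)
print(st['tcp_pos'],None if h is None else [(.40+q[1]*.0005,.12+q[0]*.0005,q[2]*.0005) for q in h[0][:4]])
print(manip.sign_off())
```

```text
[0.4564214  0.18006185 0.17710024] [(np.float32(0.45625), np.float32(0.18), np.float32(0.015371122)), (np.float32(0.45625), np.float32(0.18), np.float32(0.018902201))]
the job is handed in; nothing more can be done
None
```

I pressed all three feet (near soft at 3 N, middle hard at 10 N, far sound at 6 N), seated the far one in the base-plate socket, proved it at 6 N and 6 mm, and handed the job in at about 24 s; the verdict was not shown.

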